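# Spring check of a mirror tilt mount, both corners

## Robot

A 6-joint arm with a two-finger parallel gripper is mounted at the origin on a cart in front of the work surface, level with it; the furniture and walls round the work are solid. World frame = base frame: x ahead of the robot, y to its left, z up, the work surface at z = 0. Lengths are in m, angles in rad, forces in N, time in s.
With the tool pointing down it reaches from about 0.3 to 0.875 m from the base axis. Payload 6.4 kg.
Tool frame: the origin (TCP) lies midway between the tips of the shut fingers; the grasp point (between the pads) lies 19 mm behind it; z points along the fingers, y is the direction in which the jaws open and shut (so a half turn about z gives the same grasp; the last joint's range is limited). The gripper opens to 85 mm and grips with 20 to 120 N. Pads are 22 mm wide; open, the fingers measure 114 mm over their backs; the gripper's body (76 mm by 85 mm) begins 54 mm behind the grasp point. The pads swing forward as they close: fully open they stand 13 mm farther back than shut.
Start: joints at [0.917, 0.181, 1.607, -0, 1.354, -0.206], TCP at [0.249, 0.518, 0.231] pointing down, gripper open.
Joint ranges: [-2.99, 2.99], [-0.89, 2.07], [0.3, 2.58], [-1.14, 4.28], [0, 2.63], [-3.12, 3.12]. Speed limits (rad/s): [2.57, 2.57, 3.01, 3.14, 3.14, 3.14].

## Interface

Orientations are given as a unit quaternion [w, x, y, z].
In Python, from station import state, capture, camera_params, close_job gives the robot as it stands.
- The arm moves only by the tool servo_tool, never from a script. Its argument "targets" is a list of rows, each a list of 2 entries, a list of its own where there are three numbers: the shift along the tool's x, y, z in cm, then the turn, a rotation vector about the tool's x, y, z in rad. In form: [[[dx, dy, dz], [ax, ay, az]], ...]. A call has exactly 8 rows; each row is the pose to reach, as a shift and turn from the pose commanded when the call began, along the tool's axes at that moment; what a row does not reach only later rows make up. A row lasts 1/8 s, in which the tool goes at most 62.5 mm and 10.7 degrees, less where a joint would pass 70% of its speed; a pose out of reach is approached as far as the arm can. A call with a gripper value outside its range is refused whole. "hand" is the closure in counts, from 0 (fully open) to 255 (shut), set as the call begins (left out, the last holds). The fingers move at their own pace and stop on an object; "force" is the grip in N (left out, the last holds). Time passes only in rows, so rows that repeat a pose let the fingers close, or fill a call up. It gives the time, the measured TCP pose, the force and the opening at its end, in the units of the state.
- state(): the state, without advancing time (a new reading comes with each control period).
- capture(name): name is "scene" or "side" or "wrist"; returns the picture (384x512x3 uint8, red, green, blue); there is no depth.
- camera_params(name): a dict with "camera_matrix" (3x3 intrinsics, pixels), "rvec" (rotation vector, rad) and "tvec" (3), from world to camera coordinates, as OpenCV has them. Camera axes: x right, y down, z forward; pixel columns grow to the right and rows downward; lengths in m; the calibration is good to about 2 mm. A picture is of the moment at which its call begins: read the wrist's pose just before it. camera_params takes no time and is no camera call; for the wrist camera it gives the pose at the moment of the call.
- close_job(): hands the job in, once; it reports no verdict.
The state is a dict: "t": time; "q": joint angles; "joint_velocities": joint speeds; "joint_efforts": joint torques, N m; "position": TCP position; "orientation": TCP orientation; "wrist_force": force on the tool from outside, world axes, zero at the start; "moment": the same for the moment, N m; "finger_gap": finger opening in m.
Only numpy, scipy, OpenCV 4.12 (cv2) and the standard library are available. Lean on these libraries where they do the work, as an engineer would, in place of code of your own. Each camera call takes 0.05 s, during which the arm holds its last target. There are 200 camera calls.

## Task

Check the springs of the mirror mount: with a fingertip press its blue corner pad down until the needle stands on the blue flag of the scale, keep it there for about a second, and let go so that the plate springs back level. Then do the same with the yellow pad and the yellow flag, and finish clear of the mount with the plate level. Only press: do not push the needle on past a flag or touch the needle, and do not lift or shift the mount, its flags or the things lying around it.

Things in the scene. Friction and masses are not known exactly. Their poses are not given: they have to be found in the camera images.
- mount: Mirror mount standing loose on the desk: grey cast base 160 x 210 x 12 mm (about 1.5 kg), two short pillars 66 mm high at front and back middle, and at the back an upright white scale plate, 124 mm wide, whose top is 223 mm above the desk. Origin: centre of the base's underside. Mount frame: x away from its front (pads) towards the scale, y to the left as seen from the front, z up; roughly the world's axes, turned by up to 0.35 rad about z.
- tilt_plate (a joint): Tilt of the aluminium plate (104 x 190 x 10 mm, round mirror in the middle) about the mount's x axis, which runs through its middle 55 mm above the desk. 0 is level; positive: the left (blue, +y) side goes down and the needle leans left; negative: the right (yellow) side goes down. Springs centre it: 2.5 N m/rad, so about 31 N per rad at a pad (about 6 N for 0.2 rad). Stops at +-0.3 rad.
- blue_pad: Blue domed press pad, 30 mm across, 10 mm high, on the plate's front left corner; at (-36, +80) mm from the mount's origin. Origin: centre of its underside, 60 mm above the desk when the plate is level; it turns with the plate. Free above. The pad sinks about 80 mm per rad of tilt.
- blue_pad_top (a point): Top of the blue pad's dome, 70 mm above the desk when the plate is level.
- yellow_pad: Yellow domed press pad, the same, on the plate's front right corner, at (-36, -80) mm from the mount's origin.
- yellow_pad_top (a point): Top of the yellow pad's dome, 70 mm above the desk when the plate is level.
- needle: Thin red upright needle fixed to the back of the plate, 46 mm behind the mount's middle, leaning with the plate. Origin on the plate's tilt axis, z along the needle.
- needle_tip (a point): Tip of the needle, 150 mm from the tilt axis (205 mm above the desk when level). It moves left or right before the scale by 150 mm per rad of tilt.
- blue_flag (a joint): Where the blue flag stands on the scale, in the same angle as tilt_plate (0.11 to 0.20): the needle is on the blue flag's middle when tilt_plate equals this. The flag is a blue bar 9 mm wide (0.06 rad), left of the scale's middle; it stays where it was set.
- blue_flag_mid (a point): Middle of the blue flag at the needle tip's height; 12 mm behind the needle. y across the flag.
- yellow_flag (a joint): The same for the yellow flag, right of the scale's middle (-0.20 to -0.11).
- yellow_flag_mid (a point): Middle of the yellow flag at the needle tip's height; 12 mm behind the needle. y across the flag.
- screwdriver_yellow: flat screwdriver with a yellow fluted handle, 178 mm long, lying on the desk. Bystander. Origin: centre of its underside.
- screwdriver_violet: small screwdriver with a violet handle, 129 mm long, lying on the desk. Bystander. Origin: centre of its underside.
- usb_stick: red USB stick, 18x48x8 mm, lying on the desk. Bystander. Origin: centre of its underside.
- vial: glass vial with blue cap, 28 mm across, 58 mm tall, standing on the desk. Bystander. Origin: centre of its underside.
- tape: white spool of thread-seal tape, 51 mm across, 13 mm high, lying flat on the desk. Bystander. Origin: centre of its underside.
- torch: black pocket torch, 28 mm thick, 99 mm long, lying on the desk. Bystander. Origin: centre of its underside.

How it is judged:
On the way, in this order (a step that is already met when the one before it is completed fails the run):
1. a finger on the blue pad holds the needle on the blue flag (tip within 5 mm of its middle) for 0.5 s (y of needle_tip in the frame of blue_flag_mid between -0.005 and 0.005 m and contact force between the fingers and blue_pad above 0.3 N), for 0.5 s.
2. the plate is let go and springs back level (value of joint tilt_plate between -0.03 and 0.03 rad and contact force between the fingers and blue_pad below 0.1 N), for 0.2 s.
3. a finger on the yellow pad holds the needle on the yellow flag (tip within 5 mm of its middle) for 0.5 s (y of needle_tip in the frame of yellow_flag_mid between -0.005 and 0.005 m and contact force between the fingers and yellow_pad above 0.3 N), for 0.5 s.
At the end, for the whole second after the job is handed in: After both presses the plate is released and level again (within 0.03 rad) and still, and the mount stands flat where it stood (within 10 mm) (value of joint tilt_plate between -0.03 and 0.03 rad and velocity of joint tilt_plate between -0.05 and 0.05 rad/s and distance of mount from where it was at the start of the episode below 0.01 m and height (world z) of mount below 0.006 m and angle between mount's own z axis and vertical below 0.04 rad and linear speed of mount below 0.02 m/s); the robot touches nothing.
It fails at once if the needle is pressed well past a flag (its tip more than 9 mm beyond the flag's middle) (y of needle_tip in the frame of blue_flag_mid above 0.009 m or y of needle_tip in the frame of yellow_flag_mid below -0.009 m).
It fails at once if the mount is lifted, tipped, or shoved by more than 10 mm (distance of mount from where it was at the start of the episode above 0.01 m or height (world z) of mount above 0.006 m or angle between mount's own z axis and vertical above 0.04 rad).
It fails at once if the robot touches the needle (contact force between any of the fingers, the arm and needle above 0.3 N).
It fails at once if a flag is shifted (distance of any of blue_flag_mid, yellow_flag_mid from where it was at the start of the episode above 0.013 m).
It fails at once if a bystander is moved by more than 20 mm or picked up (distance of any of screwdriver_yellow, screwdriver_violet, usb_stick, vial, tape, torch from where it was at the start of the episode above 0.02 m).
It also fails if it takes over 64 s, if anything falls off the work surface, if the arm or the gripper's body presses on something with over 40 N, if the wrist force passes 120 N, or if a joint passes its speed limit or range.

## Working session

There is one attempt and no reset: what is moved stays moved. The work goes in short steps, Python scripts to look and compute and a tool call to move; the robot and the scene stay as the last step left them, time stands still between calls to the robot, and variables do not carry over. Pictures are saved under pics/ and viewed, about 8 in all and at most 12, crops included, and the job is handed in when it is done.

Besides the shell and the picture viewer there is one more tool, called after "Call:" by a JSON object that holds its "api" and its "payload". servo_tool: Moves the arm, as the interface text tells. Its arguments: {"type":"object","properties":{"targets":{"type":"array","items":{"type":"array"}},"hand":{"type":"number"},"force":{"type":"number"}},"required":["targets"]}

```bash
mkdir -p pics
python3 - <<'E'
from station import *
import cv2,numpy as np
s=state();print(s)
for n in("scene","side"):
    p=camera_params(n);print(n,p)
    im=capture(n)[:,:,::-1];cv2.imwrite(f"pics/{n}0.png",cv2.resize(im,(800,600),interpolation=cv2.INTER_CUBIC));np.save(f"pics/{n}0.npy",im)
E
```

```text
{'t': 0.0, 'q': array([ 9.16713049e-01,  1.81537073e-01,  1.60800074e+00, -3.44007213e-06,
        1.35378885e+00, -2.06287423e-01]), 'joint_velocities': array([-0.0030174 , -0.00178238, -0.00275572,  0.00032808, -0.00063807,
        0.00078143]), 'joint_efforts': array([ 5.53187942e-05, -4.44885886e+01, -3.51329756e+01, -3.20860863e-04,
        9.17252357e-03,  9.62491953e-06]), 'position': array([0.24860305, 0.51787515, 0.23038989]), 'orientation': array([-3.60049423e-04,  2.22031487e-01,  9.75039111e-01, -7.88712629e-04]), 'wrist_force': array([ 0.34106851, -0.21191799,  0.49401449]), 'moment': array([ 0.00181478, -0.01467871, -0.00169732]), 'finger_gap': 0.0853636676672561}
scene {'camera_matrix': array([[413.92929717,   0.        , 257.56993386],
       [  0.        , 413.92929717, 190.76836567],
       [  0.        ,   0.        ,   1.        ]]), 'rvec': array([ 2.30282806, -0.94212319,  0.31941329]), 'tvec': array([-0.3112767 ,  0.40786842,  0.80503497])}
side {'camera_matrix': array([[454.07496764,   0.        , 250.66706351],
       [  0.        , 454.07496764, 199.42665901],
       [  0.        ,   0.        ,   1.        ]]), 'rvec': array([ 0.71684564, -2.42913256,  1.34474119]), 'tvec': array([0.45730603, 0.23910569, 1.14418471])}
```

View pics/scene0.png

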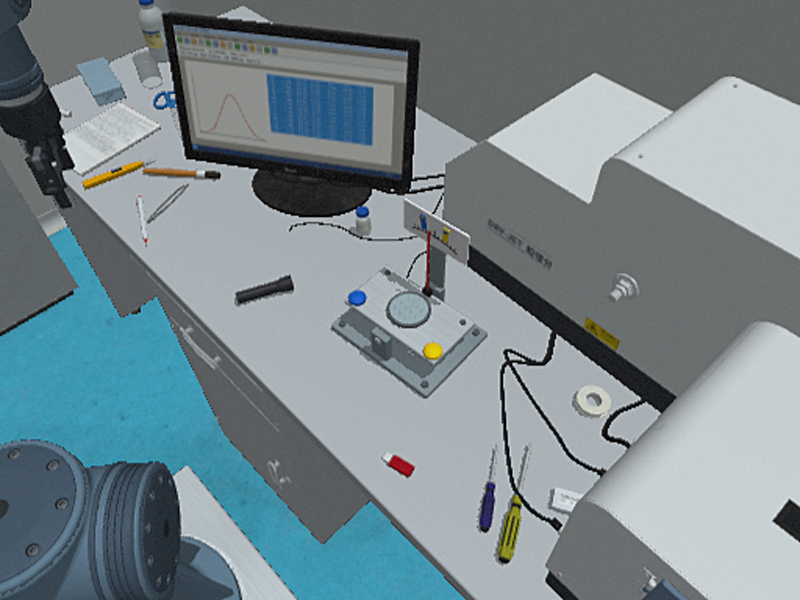

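View pics/side0.png

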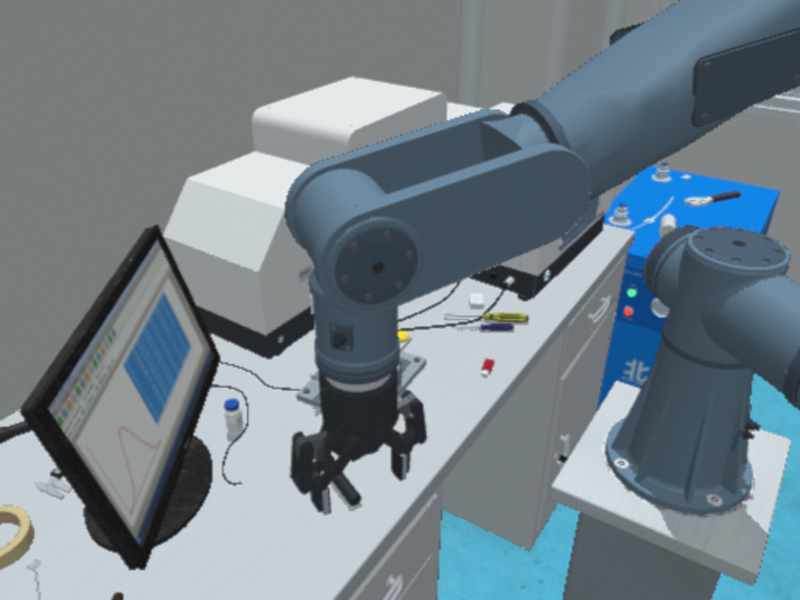

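The scene view shows the mount at about (410,310) of 800x600, with blue pad (357,298), yellow pad (433,351) and scale at (437,232). The side view is blocked by the arm. I'll enlarge the mount next.

Run:
```python
import cv2,numpy as np
im=np.load("pics/scene0.npy")
a=cv2.resize(im[165:255,208:316],None,fx=4,fy=4,interpolation=cv2.INTER_CUBIC)
b=cv2.resize(im[122:192,254:304],None,fx=7,fy=7,interpolation=cv2.INTER_CUBIC)
o=np.zeros((490,800,3),np.uint8);o[:360,:432]=a;o[:490,440:790]=b
cv2.imwrite("pics/c1.png",o)
hsv=cv2.cvtColor(im,cv2.COLOR_BGR2HSV)
for n,lo,hi in(("b",(100,150,60),(125,255,255)),("y",(22,150,100),(35,255,255)),("r",(0,140,60),(8,255,255))):
    m=cv2.inRange(hsv,lo,hi);m[:,:205]=0;m[:,320:]=0;m[:120]=0;m[260:]=0
    k,l,st,c=cv2.connectedComponentsWithStats(m)
    for i in range(1,k):
        if st[i,4]>5:print(n,st[i],c[i].round(2))
```

```text
b [228 132   8   7  44] [231.45 135.14]
b [269 137   4  10  19] [270.79 142.05]
b [223 186  11  10  83] [228.13 190.27]
y [284 146   4   3   6] [285.83 147.  ]
y [283 150   4   5  15] [284.53 151.47]
y [271 219  12  11 103] [276.55 224.21]
r [274 148   1  19  19] [274. 157.]
r [273 168   2   7   9] [273.67 171.44]
r [273 176   1  10  10] [273.  180.5]
```

View pics/c1.png

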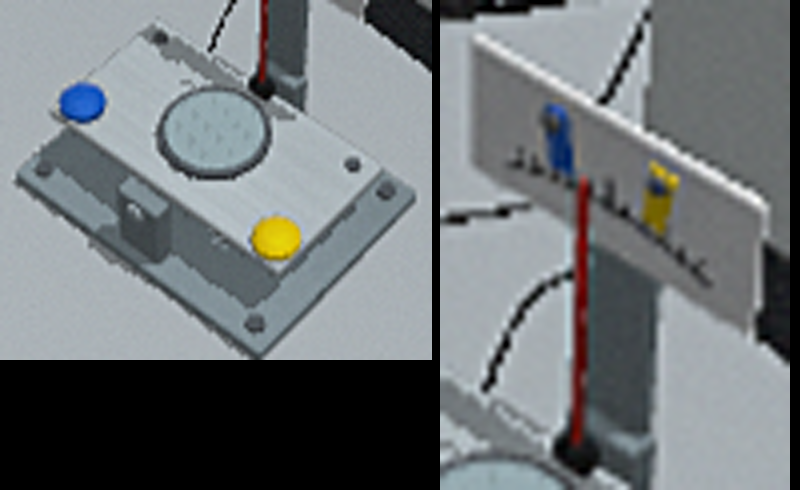

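```bash
cat > h.py <<'E'
import numpy as np,cv2
from scipy.optimize import least_squares
def proj(P,p):return cv2.projectPoints(np.array(P,float),p["rvec"],p["tvec"],p["camera_matrix"],None)[0][:,0]
def ray(uv,p):
    R=cv2.Rodrigues(p["rvec"])[0];d=R.T@np.linalg.solve(p["camera_matrix"],[uv[0],uv[1],1.]);return -R.T@np.ravel(p["tvec"]),d
def W(m,P):
    c,s=np.cos(m[2]),np.sin(m[2]);return np.array(P,float)@np.array([[c,-s,0],[s,c,0],[0,0,1]]).T+[m[0],m[1],0]
def onplane(m,uv,p,x): # mount-frame point on plane x=const
    o,d=ray(uv,p);c,s=np.cos(m[2]),np.sin(m[2]);R=np.array([[c,-s,0],[s,c,0],[0,0,1]])
    o=R.T@(o-[m[0],m[1],0]);d=R.T@d;return o+d*(x-o[0])/d[0]
E
python3 - <<'E'
from h import *;from station import camera_params
p=camera_params("scene")
A=lambda u,v:[u/4+207.6,v/4+164.6]
B=lambda u,v:[(u-440)/7+253.6,v/7+121.6]
O=np.array([[-80,105,12],[-80,-105,12],[80,-105,12],[-36,80,65],[-36,-80,65],[46,0,205],[58,62,223],[58,-62,223]])/1000
U=np.array([A(18,177),A(258,352),A(415,192),[228.13,190.27],[276.55,224.21],B(584,180),B(473,37),B(768,207)])
r=least_squares(lambda m:(proj(W(m,O),p)-U).ravel(),[.6,0,0],loss="soft_l1");m=r.x
print(m);print((proj(W(m,O),p)-U).round(1));np.save("m.npy",m)
for n,uv in(("b",(555,110)),("b",(559,140)),("b",(565,172)),("y",(664,170)),("y",(658,205)),("y",(656,232)),("nt",(584,180))):
    q=onplane(m,B(*uv),p,.046 if n=="nt" else .058);print(n,q.round(4),"ang",np.arctan2(q[1],q[2]-.055).round(3))
print("pads",W(m,[[-.036,.08,.07],[-.036,-.08,.07]]))
E
```

```text
[0.54315852 0.0962906  0.0768536 ]
[[-1.  -1.4]
 [ 0.6  0.8]
 [ 1.2 -0.1]
 [ 0.2 -0.7]
 [ 0.4 -0.5]
 [ 0.2  0.3]
 [-0.9  0.1]
 [-0.8  0.8]]
b [0.058  0.0234 0.2141] ang 0.146
b [0.058  0.0214 0.2017] ang 0.145
b [0.058  0.0186 0.1886] ang 0.138
y [ 0.058  -0.0226  0.2162] ang -0.139
y [ 0.058  -0.021   0.1991] ang -0.145
y [ 0.058  -0.0208  0.1863] ang -0.157
nt [0.046  0.0007 0.2056] ang 0.005
pads [[0.50112255 0.17329045 0.07      ]
 [0.51340703 0.01376274 0.07      ]]
```

```bash
cat >> h.py <<'E'
from scipy.spatial.transform import Rotation as Ro
def delta(s,target):
    w,x,y,z=s["orientation"];return Ro.from_quat([x,y,z,w]).inv().apply(np.array(target)-s["position"])*100
E
python3 - <<'E'
from h import *;from station import *
p=camera_params("scene");s=state()
for n,uv,z in(("stand base",(312,190),0),("base front",(312,215),0),("screen low right",(405,192),.12),("screen low left",(190,158),.12),("vial",(363,232),0),("torch",(265,290),.014)):
    o,d=ray(np.array(uv)/1.5625,p);print(n,(o+d*(z-o[2])/d[2]).round(3))
print(delta(s,[.5011,.1733,.12]))
E
```

```text
stand base [ 0.654  0.488 -0.   ]
base front [ 0.608  0.431 -0.   ]
screen low right [0.69  0.253 0.12 ]
screen low left [0.475 0.599 0.12 ]
vial [0.647 0.326 0.   ]
torch [0.422 0.33  0.014]
[-37.67947091 -20.114912    11.06806187]
```

Call:
{"api": "servo_tool", "payload": {"targets": [[[-4, -2, 0], [0, 0, 0]], [[-9, -5, 0], [0, 0, 0]], [[-14, -7.5, 1], [0, 0, 0]], [[-19, -10, 2], [0, 0, 0]], [[-24, -13, 4], [0, 0, 0]], [[-29, -15.5, 6], [0, 0, 0]], [[-34, -18, 8], [0, 0, 0]], [[-37.7, -20.1, 10], [0, 0, 0]]], "hand": 255, "force": 40}}

```text
t: 1.1
position: [0.5028, 0.1719, 0.1305]
orientation: [0.0, 0.223, 0.975, -0.0]
wrist_force: [1.0, 0.9, 0.0]
finger_gap: 0.0001
```

Call:
{"api": "servo_tool", "payload": {"targets": [[[0, 0, 0], [0, 0, 0]], [[0, 0, 0], [0, 0, 0]], [[0, 0, 0], [0, 0, 0]], [[0, 0, 0], [0, 0, 0]], [[0, 0, 0], [0, 0, 0]], [[0, 0, 0], [0, 0, 0]], [[0, 0, 0], [0, 0, 0]], [[0, 0, 0], [0, 0, 0]]]}}

```text
t: 2.1
position: [0.5018, 0.1739, 0.1313]
orientation: [0.0, 0.222, 0.975, 0.0]
wrist_force: [0.2, 0.2, 0.9]
finger_gap: -0.0001
```

Run:
```python
from h import *;from station import *
s=state();print(s["t"],s["position"],s["wrist_force"],s["finger_gap"],delta(s,[.5011,.1733,.07]))
p=camera_params("wrist")
o=[]
w=capture("wrist")[:,:,::-1];sd=capture("side")[:,:,::-1];sc=capture("scene")[:,:,::-1]
np.save("pics/side1.npy",sd);np.save("pics/scene1.npy",sc)
m=np.load("m.npy");print(camera_params("side")and proj(W(m,[[-.036,.08,.065],[.046,0,.205]]),camera_params("side")))
print("wrist proj",proj(W(m,[[-.036,.08,.065],[.046,0,.205]]),p))
c=cv2.resize(sc[110:240,200:330],(400,400),interpolation=cv2.INTER_CUBIC)
O=np.zeros((600,800,3),np.uint8);O[:300,:400]=cv2.resize(w,(400,300));O[:300,400:]=cv2.resize(sd,(400,300));O[300:,:300]=cv2.resize(c,(300,300));O[300:,300:]=cv2.resize(sc,(500,300))
cv2.imwrite("pics/v1.png",O)
```

```text
2.1 [0.50176121 0.17389845 0.13131619] [0.1915154  0.22640326 0.87871353] -5.317301235332177e-05 [ 0.0337692  -0.08271148  6.13161658]
[[229.16080324 242.94495247]
 [217.02795009 177.30136716]]
wrist proj [[256.05499323 201.06136573]
 [191.98244524 548.4945123 ]]
```

View pics/v1.png

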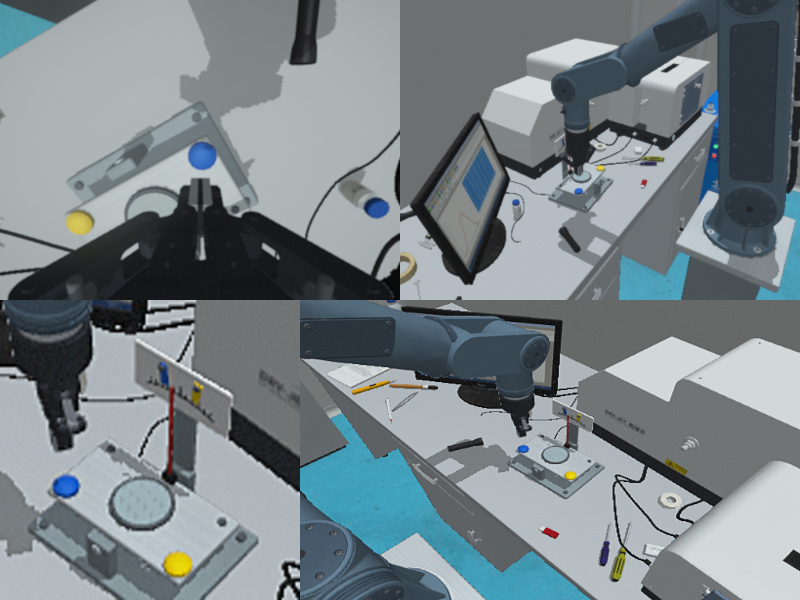

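The fingertip is right above the blue pad: the wrist picture shows the pad at (257,200) of 512x384 and the projection gives (256,201). I'll descend slowly, first to a partial press.

Call:
{"api": "servo_tool", "payload": {"targets": [[[0, -0.1, 1.5], [0, 0, 0]], [[0, -0.1, 3.5], [0, 0, 0]], [[0, -0.1, 5], [0, 0, 0]], [[0, -0.1, 5.6], [0, 0, 0]], [[0, -0.1, 6], [0, 0, 0]], [[0, -0.1, 6.4], [0, 0, 0]], [[0, -0.1, 6.7], [0, 0, 0]], [[0, -0.1, 6.9], [0, 0, 0]]]}}

```text
t: 3.25
position: [0.5018, 0.1734, 0.0628]
orientation: [0.0, 0.222, 0.975, 0.0]
wrist_force: [-0.8, 1.7, 3.1]
finger_gap: 0.0003
```

```bash
cat > look.py <<'E'
import sys
from h import *;from station import *
s=state();print(s["t"],s["position"],s["wrist_force"])
p=camera_params("scene");im=capture("scene")[:,:,::-1];np.save(f"pics/{sys.argv[1]}.npy",im)
m=np.load("m.npy")
hsv=cv2.cvtColor(im,cv2.COLOR_BGR2HSV)
r=cv2.inRange(hsv,(0,140,60),(8,255,255))|cv2.inRange(hsv,(172,140,60),(180,255,255));r[:,:255]=0;r[:,300:]=0;r[:135]=0;r[185:]=0
ys,xs=np.nonzero(r)
q=np.array([onplane(m,(x,y),p,.046) for x,y in zip(xs,ys)])
f=np.polyfit(q[:,2]-.055,q[:,1],1);i=ys.argmin()
print("needle slope ang",np.arctan(f[0]).round(3),"tip ang",np.arctan2(q[i,1],q[i,2]-.055).round(3),"tip z",q[i,2].round(3))
cv2.imwrite(f"pics/{sys.argv[1]}.png",cv2.resize(im[122:192,244:314],(560,560),interpolation=cv2.INTER_CUBIC))
E
python3 look.py l1
```

```text
3.25 [0.50180495 0.17338654 0.06275206] [-0.77849008  1.73767765  3.08381828]
needle slope ang 0.091 tip ang 0.111 tip z 0.2
```

Call:
{"api": "servo_tool", "payload": {"targets": [[[0, 0, 0.1], [0, 0, 0]], [[0, 0, 0.2], [0, 0, 0]], [[0, 0, 0.3], [0, 0, 0]], [[0, 0, 0.35], [0, 0, 0]], [[0, 0, 0.35], [0, 0, 0]], [[0, 0, 0.35], [0, 0, 0]], [[0, 0, 0.35], [0, 0, 0]], [[0, 0, 0.35], [0, 0, 0]]]}}

```text
t: 4.3
position: [0.5016, 0.173, 0.0589]
orientation: [0.0, 0.222, 0.975, 0.0]
wrist_force: [1.9, 3.1, 4.9]
finger_gap: 0.0001
```

```bash
python3 look.py l2
```

```text
4.3 [0.50158087 0.17296508 0.05890103] [1.8887573  3.13699746 4.87645944]
needle slope ang 0.141 tip ang 0.15 tip z 0.202
```

View pics/l2.png

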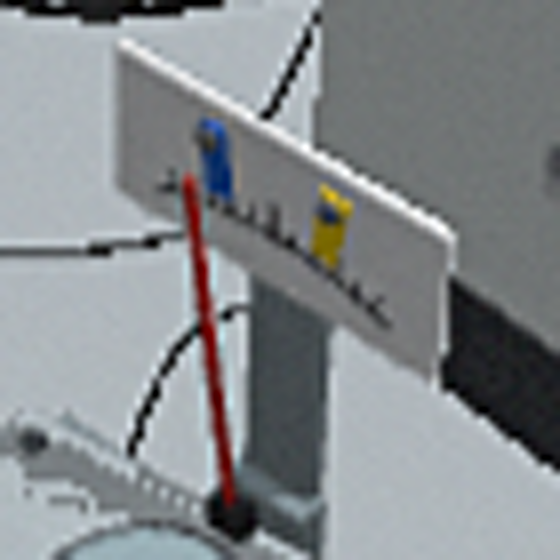

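The needle tip is at (190,180) in the crop and appears left of the blue flag's bottom (224,195). The tip is 12 mm in front of the flag, so I'll work out the parallax.

Run:
```python
from h import *;from station import camera_params
p=camera_params("scene");m=np.load("m.npy")
print("cam in mount frame",W([0,0,-m[2]],[ray((0,0),p)[0]-[m[0],m[1],0]]).round(3))
for k in("scene0","scene1","l2"):
    im=np.load(f"pics/{k}.npy");hsv=cv2.cvtColor(im,cv2.COLOR_BGR2HSV)
    for n,lo,hi in(("b",(98,100,40),(128,255,255)),("y",(20,100,60),(36,255,255))):
        M=cv2.inRange(hsv,lo,hi);M[:,:262]=0;M[:,295:]=0;M[:130]=0;M[162:]=0
        ys,xs=np.nonzero(M);a=[onplane(m,(x,y),p,.058) for x,y in zip(xs,ys)];a=np.array(a)
        an=np.arctan2(a[:,1],a[:,2]-.055);print(k,n,len(xs),"mean",an.mean().round(3),"minmax",an.min().round(3),an.max().round(3),"midrange",((an.min()+an.max())/2).round(3),"z",a[:,2].min().round(3),a[:,2].max().round(3))
def tip(t,x,r):return [x,np.sin(t)*r,.055+np.cos(t)*r]
for t in(0,.13,.15,.17):
    print(t,"tip px in crop l2",((proj(W(m,[tip(t,.046,.15),tip(t,.046,.06),tip(t,.058,.15),tip(t,.058,.135),tip(t,.058,.16)]),p)-[244,122]+.5)*8).round(0).tolist())
```

```text
cam in mount frame [[-0.48  -0.421  0.879]]
scene0 b 26 mean 0.119 minmax -0.141 0.179 midrange 0.019 z 0.188 0.217
scene0 y 28 mean -0.142 minmax -0.171 -0.107 midrange -0.139 z 0.187 0.217
scene1 b 26 mean 0.119 minmax -0.141 0.179 midrange 0.019 z 0.188 0.217
scene1 y 28 mean -0.142 minmax -0.171 -0.107 midrange -0.139 z 0.187 0.217
l2 b 26 mean 0.13 minmax -0.141 0.179 midrange 0.019 z 0.188 0.217
l2 y 28 mean -0.142 minmax -0.171 -0.107 midrange -0.139 z 0.187 0.217
0 tip px in crop l2 [[247.0, 209.0], [241.0, 417.0], [274.0, 187.0], [273.0, 223.0], [275.0, 161.0]]
0.13 tip px in crop l2 [[195.0, 181.0], [222.0, 406.0], [222.0, 159.0], [226.0, 198.0], [219.0, 132.0]]
0.15 tip px in crop l2 [[187.0, 177.0], [219.0, 405.0], [214.0, 155.0], [219.0, 195.0], [211.0, 128.0]]
0.17 tip px in crop l2 [[180.0, 174.0], [216.0, 403.0], [207.0, 152.0], [213.0, 192.0], [202.0, 124.0]]
```

The needle at 0.142–0.15 rad matches the blue flag at about 0.144. I'll hold there, then release.

Call:
{"api": "servo_tool", "payload": {"targets": [[[0, 0, 0], [0, 0, 0]], [[0, 0, 0], [0, 0, 0]], [[0, 0, 0], [0, 0, 0]], [[0, 0, 0], [0, 0, 0]], [[0, 0, 0], [0, 0, 0]], [[0, 0, 0], [0, 0, 0]], [[0, 0, 0], [0, 0, 0]], [[0, 0, 0], [0, 0, 0]]]}}

```text
t: 5.35
position: [0.5014, 0.1729, 0.0588]
orientation: [0.0, 0.222, 0.975, -0.0]
wrist_force: [3.3, 1.1, 3.9]
finger_gap: 0.0
```

Call:
{"api": "servo_tool", "payload": {"targets": [[[0, 0, -0.3], [0, 0, 0]], [[0, 0, -0.7], [0, 0, 0]], [[0, 0, -1.1], [0, 0, 0]], [[0, 0, -1.5], [0, 0, 0]], [[0, 0, -3], [0, 0, 0]], [[0, 0, -5], [0, 0, 0]], [[0, 0, -7], [0, 0, 0]], [[0, 0, -7.2], [0, 0, 0]]]}}

```text
t: 6.35
position: [0.5026, 0.1732, 0.133]
orientation: [0.002, 0.222, 0.975, 0.001]
wrist_force: [-0.4, -0.4, -0.2]
finger_gap: -0.0
```

```bash
python3 look.py l3
python3 - <<'E'
from h import *;from station import *
m=np.load("m.npy");print(delta(state(),[*W(m,[[-.036,-.08,.07]])[0][:2],.07]))
E
```

```text
6.35 [0.50259073 0.17321955 0.13298897] [-0.39739554 -0.38663936 -0.15313172]
needle slope ang -0.003 tip ang 0.008 tip z 0.203
[ -7.92016531 -13.87848505   6.20659305]
```

Call:
{"api": "servo_tool", "payload": {"targets": [[[2, -3, 0], [0, 0, 0]], [[1.5, -6.5, 0], [0, 0, 0]], [[0.5, -9.2, 0], [0, 0, 0]], [[-2, -11, 0], [0, 0, 0]], [[-5, -12.5, 0], [0, 0, 0]], [[-7.9, -13.9, 0], [0, 0, 0]], [[-7.9, -13.9, 0], [0, 0, 0]], [[-7.9, -13.9, 0], [0, 0, 0]]]}}

```text
t: 7.4
position: [0.5113, 0.0139, 0.1299]
orientation: [-0.001, 0.222, 0.975, 0.0]
wrist_force: [-0.1, -0.8, 1.1]
finger_gap: -0.0002
```

Call:
{"api": "servo_tool", "payload": {"targets": [[[0, 0, 0], [0, 0, 0]], [[0, 0, 0], [0, 0, 0]], [[0, 0, 0], [0, 0, 0]], [[0, 0, 0], [0, 0, 0]], [[0, 0, 0], [0, 0, 0]], [[0, 0, 0], [0, 0, 0]], [[0, 0, 0], [0, 0, 0]], [[0, 0, 0], [0, 0, 0]]]}}

```text
t: 8.4
position: [0.5124, 0.0135, 0.1308]
orientation: [-0.0, 0.222, 0.975, 0.0]
wrist_force: [-0.2, 0.1, -0.2]
finger_gap: 0.0004
```

Run:
```python
from h import *;from station import *
m=np.load("m.npy");s=state();print(s["position"],delta(s,[*W(m,[[-.036,-.08,.07]])[0][:2],.07]))
p=camera_params("wrist");w=capture("wrist")[:,:,::-1];sc=capture("scene")[:,:,::-1]
hsv=cv2.cvtColor(w,cv2.COLOR_BGR2HSV);M=cv2.inRange(hsv,(20,120,90),(36,255,255))
k,l,st,c=cv2.connectedComponentsWithStats(M)
print([(st[i].tolist(),c[i].round(1)) for i in range(1,k) if st[i,4]>100]);print(proj(W(m,[[-.036,-.08,.065]]),p))
O=np.hstack([cv2.resize(w,(400,300)),cv2.resize(sc[100:250,180:380],(400,300))]);cv2.imwrite("pics/v2.png",O)
```

```text
[0.51235501 0.0134714  0.13076937] [-0.08242961  0.07181965  6.0769338 ]
[([244, 184, 35, 35, 958], array([260.6, 201. ]))]
[[257.97621451 202.62428299]]
```

View pics/v2.png

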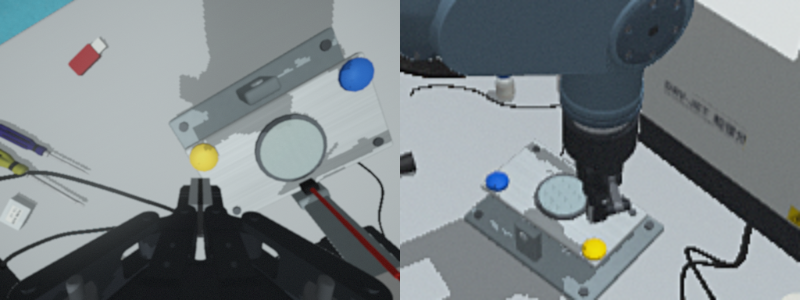

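The yellow pad sits below the fingertip: it appears at (261,201) in the wrist picture and the projection gives (258,203). The arm hides the scale from the scene camera. I'll press to the depth learned on blue, and check the tilt from how far the blue pad rises.

Call:
{"api": "servo_tool", "payload": {"targets": [[[0, 0.1, 1.5], [0, 0, 0]], [[0, 0.1, 3.5], [0, 0, 0]], [[0, 0.1, 5], [0, 0, 0]], [[0, 0.1, 5.6], [0, 0, 0]], [[0, 0.1, 6], [0, 0, 0]], [[0, 0.1, 6.4], [0, 0, 0]], [[0, 0.1, 6.7], [0, 0, 0]], [[0, 0.1, 6.9], [0, 0, 0]]]}}

```text
t: 9.5
position: [0.5134, 0.014, 0.0623]
orientation: [0.001, 0.222, 0.975, -0.0]
wrist_force: [-0.0, -2.7, 3.9]
finger_gap: -0.0002
```

```bash
cat > look2.py <<'E'
import sys
from h import *;from station import *
from scipy.optimize import minimize_scalar
s=state();print(s["t"],s["position"],s["wrist_force"]);m=np.load("m.npy");pics=[]
def pad(t):y,z=.08,.0095;return W(m,[[-.036,y*np.cos(t)-z*np.sin(t),.055+y*np.sin(-t)+z*np.cos(t)]])
for n in("scene","side","wrist"):
    p=camera_params(n);im=capture(n)[:,:,::-1];pics.append(im)
    u0=proj(pad(0),p)[0]
    hsv=cv2.cvtColor(im,cv2.COLOR_BGR2HSV);M=cv2.inRange(hsv,(100,150,60),(125,255,255))
    k,l,st,c=cv2.connectedComponentsWithStats(M)
    c=[(c[i],st[i,4]) for i in range(1,k) if st[i,4]>15]
    if not c: continue
    b=min(c,key=lambda a:np.hypot(*(a[0]-u0)))
    r=minimize_scalar(lambda t:np.hypot(*(proj(pad(t),p)[0]-b[0])),bounds=(-.3,.3),method="bounded")
    print(n,"at0",u0.round(1),"seen",b[0].round(1),b[1],"tilt",round(r.x,3),"resid px",round(r.fun,2))
q=cv2.resize(pics[1][150:270,160:320],(400,300),interpolation=cv2.INTER_CUBIC)
cv2.imwrite(f"pics/{sys.argv[1]}.png",np.hstack([q,cv2.resize(pics[2],(400,300))]))
E
python3 look2.py y1
```

```text
9.5 [0.51339116 0.01396253 0.06229884] [-0.01466635 -2.74911259  3.85429254]
scene at0 [228.4 189.7] seen [228.2 188.6] 88 tilt -0.053 resid px 0.08
side at0 [229.2 243.1] seen [228.5 241.8] 54 tilt -0.061 resid px 0.54
```

Call:
{"api": "servo_tool", "payload": {"targets": [[[0, 0, 0.1], [0, 0, 0]], [[0, 0, 0.2], [0, 0, 0]], [[0, 0, 0.3], [0, 0, 0]], [[0, 0, 0.35], [0, 0, 0]], [[0, 0, 0.35], [0, 0, 0]], [[0, 0, 0.35], [0, 0, 0]], [[0, 0, 0.35], [0, 0, 0]], [[0, 0, 0.35], [0, 0, 0]]]}}

```text
t: 10.65
position: [0.513, 0.0145, 0.0584]
orientation: [0.0, 0.222, 0.975, 0.0]
wrist_force: [2.1, -3.0, 5.8]
finger_gap: 0.0001
```

```bash
python3 look2.py y2
```

```text
10.65 [0.51302527 0.01446643 0.05841339] [ 2.0527406  -3.04636837  5.83077628]
scene at0 [228.4 189.7] seen [228.5 187.7] 91 tilt -0.095 resid px 0.49
side at0 [229.2 243.1] seen [228.7 240.6] 50 tilt -0.111 resid px 0.32
```

View pics/y2.png

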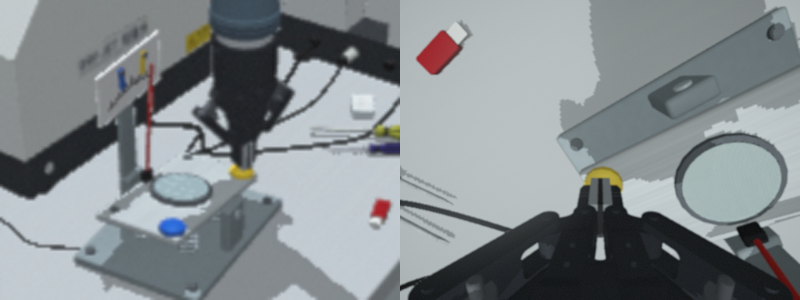

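The side camera (left half) does see the scale: the needle tip is near (152,67) in the crop and the yellow flag near (142,64). I'll measure from that view.

Run:
```python
from h import *;from station import *
m=np.load("m.npy");p=camera_params("side");im=capture("side")[:,:,::-1]
cv2.imwrite("pics/y3.png",cv2.resize(im[155:225,190:240],(560,784),interpolation=cv2.INTER_CUBIC)[:560])
hsv=cv2.cvtColor(im,cv2.COLOR_BGR2HSV)
def ang(M,x,n):
    M[:155]=0;M[225:]=0;M[:,:190]=0;M[:,240:]=0;ys,xs=np.nonzero(M)
    q=np.array([onplane(m,(a,b),p,x) for a,b in zip(xs,ys)])
    if n=="r":
        f=np.polyfit(q[:,2]-.055,q[:,1],1);i=q[:,2].argmax();print("needle slope",np.arctan(f[0]).round(3),"offset",f[1].round(4),"tip",q[i].round(4),np.arctan2(q[i,1],q[i,2]-.055).round(3),len(xs))
    else:
        q=q[q[:,2]>.17];a=np.arctan2(q[:,1],q[:,2]-.055);print(n,len(a),a.mean().round(3),a.min().round(3),a.max().round(3),"z",q[:,2].min().round(3),q[:,2].max().round(3))
ang(cv2.inRange(hsv,(0,120,60),(9,255,255))|cv2.inRange(hsv,(172,120,60),(180,255,255)),.046,"r")
ang(cv2.inRange(hsv,(18,100,60),(36,255,255)),.058,"y")
ang(cv2.inRange(hsv,(98,100,40),(128,255,255)),.058,"b")
def tip(t,x,r):return [x,np.sin(t)*r,.055+np.cos(t)*r]
for t in(-.12,-.145,-.17):
    print(t,"tip,base,flag(.15,.135,.16) in crop",((proj(W(m,[tip(t,.046,.15),tip(t,.046,.06),tip(t,.058,.15),tip(t,.058,.135),tip(t,.058,.16)]),p)-[190,155]+.5)*11.2).round(0).tolist())
```

```text
needle slope -0.233 offset 0.0149 tip [ 0.046  -0.0135  0.1771] -0.11 18
y 45 -0.582 -0.88 -0.091 z 0.17 0.215
b 13 0.173 0.149 0.2 z 0.189 0.215
-0.12 tip,base,flag(.15,.135,.16) in crop [[347.0, 228.0], [337.0, 555.0], [306.0, 216.0], [304.0, 272.0], [307.0, 179.0]]
-0.145 tip,base,flag(.15,.135,.16) in crop [[355.0, 223.0], [340.0, 553.0], [314.0, 212.0], [312.0, 268.0], [316.0, 174.0]]
-0.17 tip,base,flag(.15,.135,.16) in crop [[363.0, 219.0], [343.0, 551.0], [322.0, 208.0], [319.0, 264.0], [324.0, 170.0]]
```

View pics/y3.png

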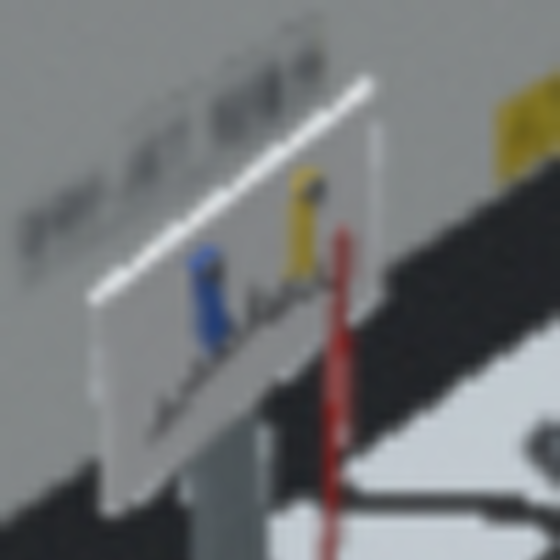

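Relative to the flag (mid at (304,222), tip at (342,230)) the needle is within about 1.5 mm of alignment: a 38 px offset, with 41 px expected from parallax. I'll hold, then release and retreat.

Call:
{"api": "servo_tool", "payload": {"targets": [[[0, 0, 0], [0, 0, 0]], [[0, 0, 0.03], [0, 0, 0]], [[0, 0, 0.03], [0, 0, 0]], [[0, 0, 0.03], [0, 0, 0]], [[0, 0, 0.03], [0, 0, 0]], [[0, 0, 0.03], [0, 0, 0]], [[0, 0, 0.03], [0, 0, 0]], [[0, 0, 0.03], [0, 0, 0]]]}}

```text
t: 11.85
position: [0.5129, 0.0145, 0.058]
orientation: [0.0, 0.222, 0.975, 0.0]
wrist_force: [2.0, -2.3, 4.6]
finger_gap: -0.0001
```

Call:
{"api": "servo_tool", "payload": {"targets": [[[0, 0, -0.3], [0, 0, 0]], [[0, 0, -0.7], [0, 0, 0]], [[0, 0, -1.1], [0, 0, 0]], [[0, 0, -1.5], [0, 0, 0]], [[0, 0, -3], [0, 0, 0]], [[0, 0, -5], [0, 0, 0]], [[0, 0, -7], [0, 0, 0]], [[0, 0, -7.2], [0, 0, 0]]]}}

```text
t: 12.85
position: [0.514, 0.0142, 0.1321]
orientation: [0.002, 0.222, 0.975, 0.0]
wrist_force: [0.2, 0.1, 0.0]
finger_gap: 0.0001
```

Call:
{"api": "servo_tool", "payload": {"targets": [[[2, 1, -1], [0, 0, 0]], [[4, 4, -3], [0, 0, 0]], [[5, 8, -5], [0, 0, 0]], [[6, 12, -6], [0, 0, 0]], [[7, 16, -7], [0, 0, 0]], [[8, 20, -8], [0, 0, 0]], [[9, 22, -8], [0, 0, 0]], [[9, 22, -8], [0, 0, 0]]]}}

```text
t: 13.85
position: [0.5262, 0.2529, 0.2092]
orientation: [-0.001, 0.221, 0.975, -0.0]
wrist_force: [-0.6, -0.9, 0.5]
finger_gap: -0.0002
```

Call:
{"api": "servo_tool", "payload": {"targets": [[[0, 0, 0], [0, 0, 0]], [[0, 0, 0], [0, 0, 0]], [[0, 0, 0], [0, 0, 0]], [[0, 0, 0], [0, 0, 0]], [[0, 0, 0], [0, 0, 0]], [[0, 0, 0], [0, 0, 0]], [[0, 0, 0], [0, 0, 0]], [[0, 0, 0], [0, 0, 0]]]}}

```text
t: 14.85
position: [0.5269, 0.2517, 0.21]
orientation: [0.0, 0.222, 0.975, 0.0]
wrist_force: [0.0, -0.1, 0.1]
finger_gap: 0.0002
```

```bash
python3 look.py f1
python3 - <<'E'
import numpy as np,cv2
a=np.load("pics/scene0.npy");b=np.load("pics/f1.npy")
cv2.imwrite("pics/f2.png",np.hstack([cv2.resize(x[100:260,190:350],(400,400),interpolation=cv2.INTER_CUBIC) for x in(a,b)]))
E
```

```text
14.85 [0.52691434 0.25173118 0.20998545] [ 0.00195698 -0.10685498  0.11657974]
needle slope ang -0.003 tip ang 0.008 tip z 0.203
```

View pics/f2.png

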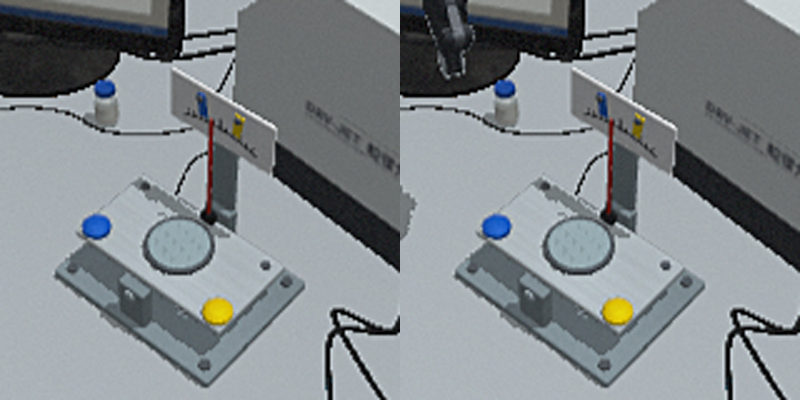

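The before and after crops match: same mount position, needle upright, and the gripper clear at the top left. I'm handing the job in.

```bash
python3 -c "
from station import *;print(close_job())"
```

```text
the job is handed in; nothing more can be done
None
```

I pressed the blue pad and then the yellow pad with the shut fingertips, held each on its flag for over a second, and let go. The job is handed in; no verdict was reported.

- **Blue press:** the scene camera read the needle at 0.14–0.15 rad, with the blue flag at about 0.144. The wrist force was about 4–5 N. After letting go, the needle read level.
- **Yellow press:** the arm hid the scale from the scene camera, so I used the depth learned on blue. The side camera then showed the needle about 1.5 mm short of the middle of the yellow flag, so I added 0.3 mm of press and did not look again.
- **Readings that disagreed:**
  - In the side camera, angles read about 0.03 rad off the scene camera, for needle and flags alike. I relied only on the needle relative to the flag.
  - The rise of the blue pad during the yellow press gave a lower tilt (about 0.10–0.11 rad, or roughly 0.12 corrected for its offset at rest). I put this down to pixel resolution.
- **Final check:** the needle read -0.003 to 0.008 rad, which is level. The mount, flags and vial looked unmoved against the first picture; I did not re-check the other objects at the end. The wrist force was near zero, and the gripper was clear, about 0.21 m above the desk.

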